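# Unload the mount cutter

## Task

Unload the mount cutter: lift its clamp bar by the red handle and lay it back open on its stops, then slide the white panel flat along the bed towards the front edge until it lies wholly on the bed and clear in front of the bar. Then lower the bar under control, without letting it drop, until it is fully down on the bed, and let go. Don't lift the panel off the bed, and leave the brush, mug, tin and maquette where they are.

Things in the scene. Friction and masses are not known exactly. Their poses are not given: they have to be found in the camera images.
- cutter: Mount cutter fixed on the table: a dark flat bed 340 (x) by 560 (y) mm, its top 22 mm above the table; origin on the table under the bed's centre, z up. +x is the far (hinge) side, the edge at x = -170 mm is the front, nearest the robot; it is turned a little about z. An aluminium clamp bar crosses it along y. A fence 12 mm high is fixed on the bed along x from -162 to -8 mm at y = 214 to 236 mm.
- hinge_mid (a point): Middle of the clamp bar's hinge axis, fixed to the cutter, in its frame at x = +130, y = 0, z = 38 mm (16 mm above the bed). The axis is the cutter's y axis; axes as the cutter's. Steel hinge arms join bar and hinge only at y = +-244 mm; between them the bed behind the bar is open.
- clamp_bar (a joint): Bar angle, rad. 0 = fully down on the bed, growing as it swings up and back to the cutter's +x; about 0.09 while it rests on the panel; 1.75 = leaning back on its stops, where it stays by its own weight. Unsupported it falls shut from below about 1.4. The bar weighs 0.6 kg (about 4 N to lift at the handle); its greased hinge resists a little (0.1 N m per rad/s).
- bar_rail (a point): Middle of the bar's rail, on its underside, moving with the bar. With the bar fully down the rail covers cutter x = +15 to +55, y = -250 to +250 mm; its underside is 6 mm and its top 24 mm above the bed, and a rubber strip under it at x = +17 to +27 mm does the clamping. A black cutting head is parked on it at y = -195 mm, 56 mm above the bed.
- bar_handle (a point): Middle of the red lift handle: a round rod 12 mm thick, 110 mm long, parallel to the hinge axis, a thin steel leg at each end. Bar fully down: 160 mm to -x of the axis and 32 mm above it (48 mm above the bed); on its stops: 60 mm to +x and 152 mm above the axis; radius 163 mm. It can be pinched from above across the rod, which turns in the grip as the bar swings.
- panel: White rigid foam-PVC panel lying loose and flat on the bed, held under the bar: 100 (x) by 160 (y) by 10 mm, about 0.1 kg, origin at the centre of its underside. Its axes are nearly along the cutter's. At the start its far edge reaches past the rubber strip under the bar, to about x = +42 to +68 mm in the cutter's frame; too wide to grasp. With the bar open its far edge is free, so it can be pushed by that edge.
- panel_center (a point): Centre of the panel, half-way up its thickness (5 mm above the bed). Axes as the panel's.
- panel_far_left (a point): Panel corner at +50, +80 mm (panel x, y), half-way up: far edge, left seen from the robot.
- panel_far_right (a point): Panel corner at +50, -80 mm: far edge, right.
- panel_near_left (a point): Panel corner at -50, +80 mm: near edge, left.
- panel_near_right (a point): Panel corner at -50, -80 mm: near edge, right.
- mug_center (a point): White mug, 80 mm across with a handle, 92 mm tall, on the table beside the cutter; point half-way up on its axis. Bystander.
- tin_center (a point): Round tin with a blue label, 84 mm across, 110 mm tall, on the table beside the cutter; point half-way up on its axis. Bystander.
- maquette_center (a point): Dark brown egg-shaped maquette on a round foot, 80 mm across, 128 mm tall, on the table beside the cutter; point half-way up on its axis. Bystander.
- brush_grip (a point): Dusting brush with a wooden handle, 135 mm long, lying along the cutter's x on the bed near its right end (cutter y about -230 mm); point on its handle. Bystander.
Things that resemble listed ones, but are neither listed nor needed, are in the scene too. Of the things shaped like the panel, the white one is meant.

How it is judged:
On the way, in this order (a step that is already met when the one before it is completed fails the run):
1. the clamp bar is swung up and back on its stops (value of joint clamp_bar above 1.6 rad), for 0.2 s.
2. with the bar still open, the whole panel lies flat on the bed, in front of where the bar comes down (value of joint clamp_bar above 1.3 rad and x of panel_far_left in the frame of cutter between -0.174 and 0.014 m and y of panel_far_left in the frame of cutter between -0.284 and 0.284 m and x of panel_far_right in the frame of cutter between -0.174 and 0.014 m and y of panel_far_right in the frame of cutter between -0.284 and 0.284 m and x of panel_near_left in the frame of cutter between -0.174 and 0.014 m and y of panel_near_left in the frame of cutter between -0.284 and 0.284 m and x of panel_near_right in the frame of cutter between -0.174 and 0.014 m and y of panel_near_right in the frame of cutter between -0.284 and 0.284 m and angle between panel_center's own z axis and vertical below 0.06 rad and z of panel_center in the frame of cutter below 0.031 m and linear speed of panel below 0.01 m/s), for 0.2 s.
At the end, for the whole second after the job is handed in: The clamp bar is fully down (within 0.03 rad) and still; the whole panel lies flat and at rest on the bed, every corner in front of the bar (cutter x below 14 mm) and not over the bed's edges by more than 4 mm (value of joint clamp_bar below 0.03 rad and velocity of joint clamp_bar below 0.05 rad/s and x of panel_far_left in the frame of cutter between -0.174 and 0.014 m and y of panel_far_left in the frame of cutter between -0.284 and 0.284 m and x of panel_far_right in the frame of cutter between -0.174 and 0.014 m and y of panel_far_right in the frame of cutter between -0.284 and 0.284 m and x of panel_near_left in the frame of cutter between -0.174 and 0.014 m and y of panel_near_left in the frame of cutter between -0.284 and 0.284 m and x of panel_near_right in the frame of cutter between -0.174 and 0.014 m and y of panel_near_right in the frame of cutter between -0.284 and 0.284 m and angle between panel_center's own z axis and vertical below 0.06 rad and z of panel_center in the frame of cutter below 0.031 m and linear speed of panel below 0.01 m/s); the robot touches nothing.
It fails at once if the bar is let fall: it swings down faster than 3.5 rad/s (about 0.57 m/s at the handle) (velocity of joint clamp_bar below -3.5 rad/s).
It fails at once if the panel is lifted off the bed by more than 15 mm or tipped by more than 0.2 rad (z of panel_center in the frame of cutter above 0.042 m or angle between panel_center's own z axis and vertical above 0.2 rad).
It fails at once if the mug, tin, maquette or brush is moved by more than 30 mm (distance of any of mug_center, tin_center, maquette_center, brush_grip from where it was at the start of the episode above 0.03 m).
It also fails if it takes over 64 s, if anything falls off the work surface, if the arm or the gripper's body presses on something with over 40 N, if the wrist force passes 120 N, or if a joint passes its speed limit or range.

## Robot

A 6-joint arm with a two-finger parallel gripper is mounted at the origin on the work surface. World frame = base frame: x ahead of the robot, y to its left, z up, the work surface at z = 0. Lengths are in m, angles in rad, forces in N, time in s.
With the tool pointing down it reaches from about 0.3 to 0.75 m from the base axis. Payload 8.5 kg.
Tool frame: the origin (TCP) lies at the very end of the fingers, on their centre line; the grasp point (between the pads) lies 19 mm behind it (arm.grip_depth is the distance from the TCP to the grasp point, in m); z points along the fingers, y is the line along which they close (so a half turn about z gives the same grasp; the last joint's range is limited). The gripper opens to 85 mm and grips with 20 to 120 N. Pads are 22 mm wide; open, the fingers measure 114 mm over their backs; the gripper's body (76 mm by 85 mm) begins 54 mm behind the grasp point. The pads swing forward as they close: fully open they stand 13 mm farther back than shut.
Start: joints at [-1.409, 0.381, 1.297, -0, 1.464, -0.215], TCP at [0.202, -0.511, 0.231] pointing down, gripper open.
Joint ranges: [-3.11, 3.11], [-0.89, 2.33], [0.22, 2.48], [-1.42, 4.56], [0.17, 2.85], [-2.88, 2.88]. Speed limits (rad/s): [2.39, 2.39, 3.14, 3.14, 3.14, 3.14].

## Interface

Orientations are given as a rotation vector (axis times angle).
In Python, from station import sensors, eyes, workorder, arm gives the robot as it stands.
- The arm moves only by the shell command python3 -m creep 'ROWS' [FORCE]. ROWS is JSON, a list of rows, each a list of 5 numbers: the shift along the tool's x, y, z in cm, then the turn about the tool's z in rad, then the opening, from 0 (shut) to 1 (fully open). In form: [[x, y, z, spin, gripper], ...]. A call has 1 to 8 rows; each row is the pose to reach, as a shift and turn from the pose commanded when the call began, along the tool's axes at that moment; what a row does not reach only later rows make up. A row lasts 1/12 s, in which the tool goes at most 41.7 mm and 7.16 degrees, less where a joint would pass 70% of its speed; a pose out of reach is approached as far as the arm can. A call with a gripper value outside its range is refused whole. The fingers move at their own pace and stop on an object; FORCE is the grip in N (left out, the last holds). Time passes only in rows, so rows that repeat a pose let the fingers close. It gives the time, the measured TCP pose, the force, the opening and the grip force at its end, in the units of the state.
- sensors.get_state(): the state, without advancing time (a new reading comes with each control period).
- eyes.get_image(name): name is "side" or "top" or "wrist"; returns a dict with "image" (480x640x3 uint8, red, green, blue), "range_z" (480x640 float32, m along the optical axis (not along the pixel's ray), 0 where there is no reading), "fov_y" (degrees; the focal length in pixels is half the picture's height over the tangent of half this angle, whatever the lens; pixels are square), "cx", "cy" (the principal point, pixels), "D" ([k1, k2, p1, p2, k3] as OpenCV has them; the pictures are not rectified), "extrinsics" (4x4, takes a point from world to camera coordinates); the wrist camera has in their place "mount" (4x4, takes a point from camera to tool coordinates, whose origin is the TCP and whose axes are the flange's). Camera axes: x right, y down, z forward; pixel columns grow to the right and rows downward; lengths in m; the calibration is good to about 2 mm. A picture is of the moment at which its call begins: read the wrist's pose just before it.
- workorder.hand_in(): hands the job in; it is judged then, once.
The state is a dict: "clock": time; "joint_positions": joint angles; "qd": joint speeds; "joint_torque": joint torques, N m; "tcp_pos": TCP position; "orientation": TCP orientation; "force": force on the tool from outside, world axes, zero at the start; "ft_torque": the same for the moment, N m; "gripper_width": finger opening in m; "finger_force": force on a finger pad.
Only numpy, scipy, OpenCV 4.12 (cv2) and the standard library are available. Lean on these libraries where they do the work, as an engineer would, in place of code of your own. Each camera call takes 0.05 s, during which the arm holds its last target. There are 200 camera calls.

## Working session

There is one attempt and no reset: what is moved stays moved. The work goes in short steps, Python scripts to look and compute and a shell command to move; the robot and the scene stay as the last step left them, time stands still between calls to the robot, and variables do not carry over. Pictures are saved under pics/ and viewed, at most 10 in all, crops included, and the job is handed in when it is done.

```bash
mkdir -p pics; ls
cat > h.py <<'E'
import numpy as np, cv2
from station import sensors, eyes, workorder, arm
from scipy.spatial.transform import Rotation as R
def K(d):
    f=240/np.tan(np.radians(d["fov_y"])/2)
    return np.array([[f,0,d["cx"]],[0,f,d["cy"]],[0,0,1.]])
def T_cw(d,st=None):
    if "extrinsics" in d: return np.linalg.inv(d["extrinsics"])
    T=np.eye(4);T[:3,:3]=R.from_rotvec(st["orientation"]).as_matrix();T[:3,3]=st["tcp_pos"]
    return T@np.array(d["mount"])
def ray(d,px,st=None):
    p=cv2.undistortPoints(np.array(px,float).reshape(-1,1,2),K(d),np.array(d["D"])).reshape(-1,2)
    T=T_cw(d,st); return T[:3,3], np.c_[p,np.ones(len(p))]@T[:3,:3].T
def onz(d,px,z,st=None):
    o,r=ray(d,px,st); return o+r*((z-o[2])/r[:,2])[:,None]
def ondepth(d,px,st=None):
    o,r=ray(d,px,st); z=np.array([d["range_z"][int(round(v)),int(round(u))] for u,v in px]); return o+r*z[:,None]
def snap(n,f):
    st=sensors.get_state(); d=eyes.get_image(n); cv2.imwrite("pics/"+f,d["image"][:,:,::-1]); 
    import pickle; pickle.dump((st,d),open("pics/"+f+".pkl","wb")); return st,d
def load(f):
    import pickle; return pickle.load(open("pics/"+f+".pkl","rb"))
E
python3 - <<'E'
from h import *
st,d=snap("top","top0.png"); print(d["cx"],d["cy"],d["D"],np.round(T_cw(d),3))
st,d=snap("side","side0.png"); print(np.round(T_cw(d),3)); print(st, arm.grip_depth)
E
```

```text
pics
316.45281628680607 239.31521465011448 [-0.21342807  0.          0.          0.          0.        ] [[ 0.000e+00 -9.950e-01  1.030e-01  3.660e-01]
 [-1.000e+00 -1.000e-03 -1.000e-02  4.300e-02]
 [ 1.000e-02 -1.030e-01 -9.950e-01  1.643e+00]
 [ 0.000e+00  0.000e+00  0.000e+00  1.000e+00]]
[[-0.922 -0.288  0.26   0.231]
 [-0.387  0.71  -0.588  0.713]
 [-0.015 -0.643 -0.766  0.943]
 [ 0.     0.     0.     1.   ]]
{'clock': 0.05, 'joint_positions': array([-1.40927874e+00,  3.81142490e-01,  1.29822179e+00, -1.27718447e-05,
        1.46359841e+00, -2.15304003e-01]), 'qd': array([ 0.0009553 , -0.00048141, -0.00090452, -0.00016686,  0.000164  ,
        0.00064918]), 'joint_torque': array([ 5.01129107e-03, -4.49695408e+01, -2.31960744e+01, -1.20262698e-04,
        3.47570720e-03,  3.37578435e-06]), 'tcp_pos': array([ 0.20232774, -0.51112744,  0.23075365]), 'orientation': array([-3.08465025e+00, -5.88159720e-01, -3.79139876e-05]), 'force': array([-0.18201349, -0.45990498, -0.23979237]), 'ft_torque': array([-0.03066423,  0.01440134,  0.0419917 ]), 'finger_force': 0.0, 'gripper_width': 0.08578190094597077} 0.0187
```

View pics/top0.png

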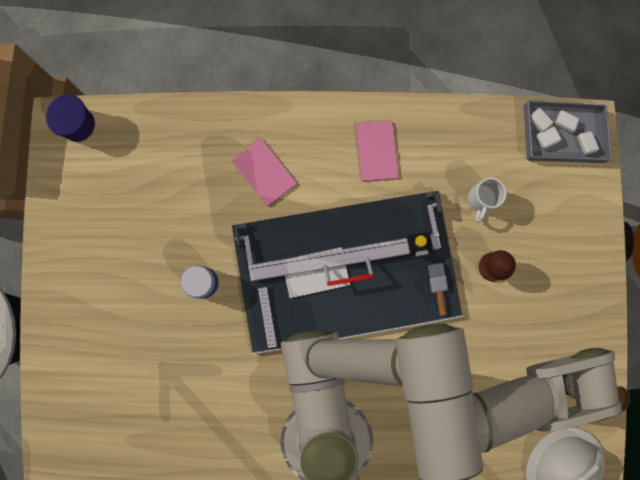

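View pics/side0.png

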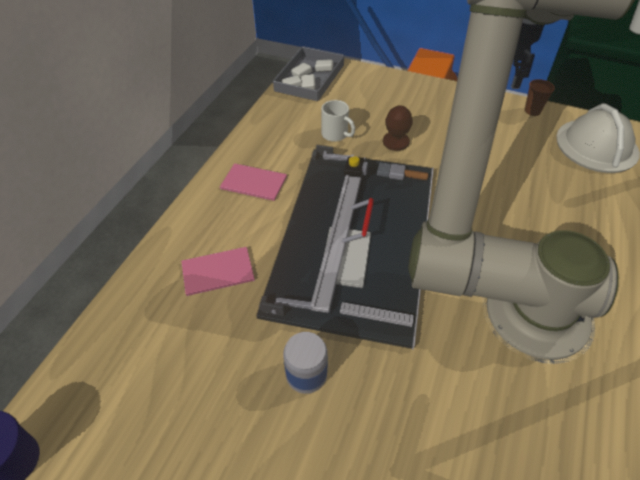

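The top view shows the cutter with bed corners at about (234,226), (438,193), (461,318) and (254,353). The red handle runs (328,282)–(373,276), and the white panel sits under the bar at (317,278). Panel look-alikes are the pink boards at (265,171) and (378,150) and the white fence at (267,318). I choose the white panel at (317,278) and will check it in a crop.

Run:
```python
from h import *
st,d=load("top0.png")
im=d["image"][180:360,220:475,::-1]; cv2.imwrite("pics/crop0.png",cv2.resize(im,None,fx=3.1,fy=3.1,interpolation=cv2.INTER_CUBIC))
```

```text
(no output)
```

View pics/crop0.png

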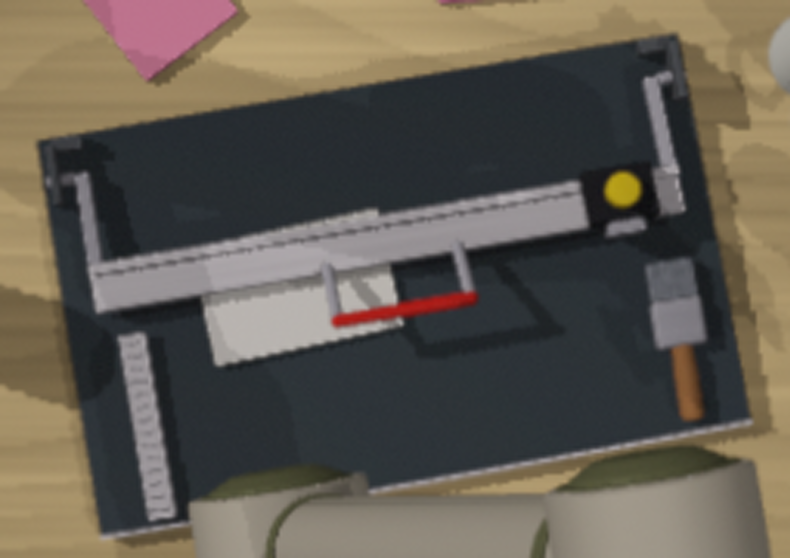

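The crop confirms the white panel under the bar: near corners at (217,365) and (402,324), far edge near (380,210). The handle ends are at (335,321) and (475,298). Next I fit the cutter pose and compute positions.

```bash
cat >> h.py <<'E'
def tocut(P,c): # c=(x,y,th)
    return (np.atleast_2d(P)-[c[0],c[1],0])@R.from_rotvec([0,0,c[2]]).as_matrix()
def tow(P,c):
    return np.atleast_2d(P)@R.from_rotvec([0,0,c[2]]).as_matrix().T+[c[0],c[1],0]
E
python3 - <<'E'
from h import *
from scipy.optimize import least_squares
st,d=load("top0.png"); px=lambda L:[(u/3.1+220,v/3.1+180) for u,v in L]
W=onz(d,px([(40,142),(677,37),(750,420),(102,532)]),.022)
M=np.array([[.17,.28,.022],[.17,-.28,.022],[-.17,-.28,.022],[-.17,.28,.022]])
s=least_squares(lambda c:(tow(M,c)-W)[:,:2].ravel(),[.65,0,0]); c=s.x; print("cut",c,"res mm",np.round(s.fun*1e3,1))
H=onz(d,px([(335,321),(475,298)]),.073); print("handle w",H.round(3),"cut",tocut(H,c).round(3))
print("handle depth cut",tocut(ondepth(d,px([(340,320),(405,309),(470,299)])),c).round(3))
P=onz(d,px([(205,297),(217,365),(402,324),(380,210)]),.032);print("panel",tocut(P,c).round(3))
E
```

```text
cut [ 0.45039543 -0.05383011  0.16741187] res mm [ 2.5  2.7  3.4 -2.5 -2.3 -1.7 -3.6  1.4]
handle w [[ 0.416 -0.001  0.073]
 [ 0.434 -0.116  0.073]] cut [[-0.026  0.057  0.073]
 [-0.026 -0.059  0.073]]
handle depth cut [[-0.026  0.054  0.086]
 [-0.026  0.001  0.09 ]
 [-0.027 -0.052  0.093]]
panel [[ 0.013  0.16   0.032]
 [-0.044  0.159  0.032]
 [-0.036  0.001  0.032]
 [ 0.061  0.003  0.032]]
```

```bash
cat >> h.py <<'E'
C=(0.4504,-0.0538,0.1674)
def plan(p,yawx):  # world TCP target, yaw of tool x; prints shift cm in tool axes + spin
    st=sensors.get_state(); Rt=R.from_rotvec(st["orientation"]).as_matrix()
    s=Rt.T@(np.array(p)-st["tcp_pos"])*100; y=np.arctan2(Rt[1,0],Rt[0,0])
    spin=-((yawx-y+np.pi)%(2*np.pi)-np.pi); print("plan",s.round(2),"spin",round(spin,3)); return s
def hw(th,dz=0): # TCP world for handle at bar angle th
    a=np.arctan2(.032,.160)+th; r=np.hypot(.032,.16)
    return tow([.130-r*np.cos(a),-.001,.038+r*np.sin(a)-.0187+dz],C)[0]
E
python3 -m creep '[[37.4,-33.9,0,-1.361,0.4],[37.4,-33.9,0,-1.361,0.4],[37.4,-33.9,0,-1.361,0.4],[37.4,-33.9,0,-1.361,0.4],[37.4,-33.9,0,-1.361,0.4],[37.4,-33.9,0,-1.361,0.4],[37.4,-33.9,0,-1.361,0.4],[37.4,-33.9,0,-1.361,0.4]]' 40
python3 - <<'E'
from h import *
st=sensors.get_state(); d=eyes.get_image("wrist"); print(np.round(d["mount"],3)); print(st["joint_positions"].round(3))
p=hw(.09); print(p); p[2]=.2; plan(p,.1674+np.pi/2)
E
```

```text
clock: 0.77
tcp_pos: [0.3499, -0.2104, 0.2312]
orientation: [-2.42, -2.003, -0.0]
force: [1.2, -0.6, -0.4]
gripper_width: 0.0344
finger_force: 0.0
[[ 0.001 -0.962 -0.275  0.069]
 [ 1.     0.001 -0.    -0.001]
 [ 0.001 -0.275  0.962 -0.142]
 [ 0.     0.     0.     1.   ]]
[-0.833  0.13   1.651  0.     1.361 -0.645]
[ 0.4244604  -0.05919749  0.06555106]
plan [15.54  4.63  3.18] spin -0.342
```

```bash
python3 -m creep '[[15.5,4.6,3.1,-0.342,0.4],[15.5,4.6,3.1,-0.342,0.4],[15.5,4.6,3.1,-0.342,0.4],[15.5,4.6,3.1,-0.342,0.4],[15.5,4.6,3.1,-0.342,0.4],[15.5,4.6,3.1,-0.342,0.4],[15.5,4.6,3.1,-0.342,0.4]]'
python3 - <<'E'
from h import *
st,d=snap("wrist","w1.png")
p=hw(.09); plan(p,.1674+np.pi/2)
E
```

```text
clock: 1.4
tcp_pos: [0.4246, -0.0694, 0.2003]
orientation: [-2.051, -2.38, 0.001]
force: [-0.2, 0.5, 0.5]
gripper_width: 0.0337
finger_force: 0.0
plan [ 1.06  0.16 13.48] spin -0.021
```

View pics/w1.png

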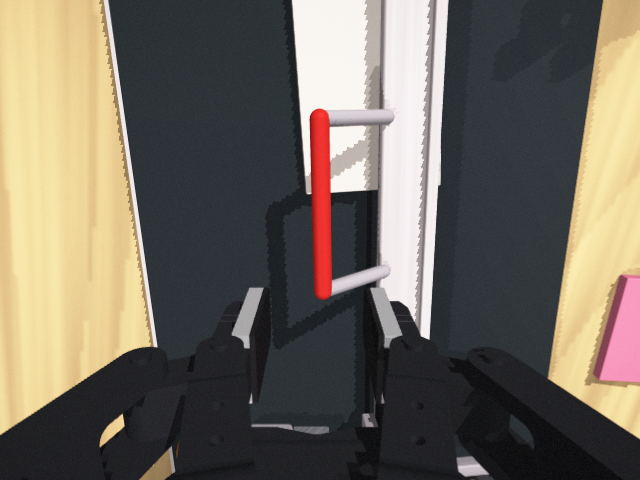

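The wrist view shows the handle ends at (319,115) and (322,293), the panel's near-right corner at (305,193), its near edge running up to (292,0), and the bed's front edge from (108,0) to (150,330).

Run:
```python
from h import *
st,d=load("w1.png")
for z in (.084,): 
    H=onz(d,[(319.5,113),(322,295)],z,st); print(H.round(4),tocut(H,C).round(4), "len",np.linalg.norm(H[0]-H[1]),"yaw",np.arctan2(*(H[0]-H[1])[[1,0]])-np.pi/2)
print(tocut(onz(d,[(305,193),(292,2),(108,2),(128,150),(150,330)],.028,st),C).round(4))
D=ondepth(d,[(320,150),(321,200),(321,260),(250,100),(340,50)],st); print(tocut(D,C).round(4))
```

```text
[[ 4.148e-01  1.000e-04  8.400e-02]
 [ 4.339e-01 -1.143e-01  8.400e-02]] [[-0.0261  0.0591  0.084 ]
 [-0.0263 -0.0569  0.084 ]] len 0.11599958014345241 yaw 0.1654525414812953
[[-0.0376  0.0015  0.028 ]
 [-0.043   0.1309  0.028 ]
 [-0.1662  0.1333  0.028 ]
 [-0.1665  0.0357  0.028 ]
 [-0.1689 -0.1109  0.028 ]]
[[-0.0262  0.0381  0.0894]
 [-0.026   0.0079  0.0882]
 [-0.0266 -0.0306  0.0891]
 [-0.076   0.0692  0.0211]
 [-0.0112  0.1001  0.0317]]
```

The handle is where predicted (116 mm long, yaw 0.165). I descend and grip.

```bash
python3 -m creep '[[1.0,0.15,3,-0.02,0.4],[1.0,0.15,6,-0.02,0.4],[1.0,0.15,9,-0.02,0.4],[1.0,0.15,11.5,-0.02,0.4],[1.0,0.15,13.4,-0.02,0.4],[1.0,0.15,13.4,-0.02,0.4]]'
python3 -m creep '[[0,0,0,0,0],[0,0,0,0,0],[0,0,0,0,0],[0,0,0,0,0]]' 30
python3 - <<'E'
from h import *
for t in np.arange(.09,1.80,.12): print(round(t,2),end=" "); plan(hw(t),.1674+np.pi/2)
print(1.75,end=" "); plan(hw(1.75),.1674+np.pi/2)
E
```

```text
clock: 1.95
tcp_pos: [0.423, -0.0599, 0.0639]
orientation: [-2.027, -2.393, 0.003]
force: [-0.5, 0.1, -0.6]
gripper_width: 0.0339
finger_force: 0.0
clock: 2.28
tcp_pos: [0.4261, -0.06, 0.0676]
orientation: [2.025, 2.396, 0.002]
force: [5.0, -2.0, -4.8]
gripper_width: 0.0109
finger_force: 29.3
0.09 plan [ 0.1  -0.15  0.21] spin 0.0
0.21 plan [ 0.1   0.52 -1.63] spin 0.0
0.33 plan [ 0.09  1.41 -3.38] spin 0.0
0.45 plan [ 0.09  2.5  -5.  ] spin 0.0
0.57 plan [ 0.09  3.78 -6.48] spin 0.0
0.69 plan [ 0.08  5.23 -7.8 ] spin 0.0
0.81 plan [ 0.08  6.82 -8.94] spin 0.0
0.93 plan [ 0.08  8.54 -9.87] spin 0.0
1.05 plan [  0.07  10.36 -10.6 ] spin 0.0
1.17 plan [  0.07  12.25 -11.1 ] spin 0.0
1.29 plan [  0.07  14.18 -11.37] spin 0.0
1.41 plan [  0.07  16.14 -11.41] spin 0.0
1.53 plan [  0.07  18.09 -11.22] spin 0.0
1.65 plan [  0.07  20.   -10.79] spin 0.0
1.77 plan [  0.07  21.84 -10.13] spin 0.0
1.75 plan [  0.07  21.54 -10.26] spin 0.0
```

```bash
python3 -m creep '[[0,0.3,-0.9,0,0],[0,0.7,-1.85,0,0],[0,1.1,-2.7,0,0],[0,1.55,-3.6,0,0],[0,2.1,-4.4,0,0],[0,2.65,-5.2,0,0],[0,3.3,-5.95,0,0],[0,3.95,-6.7,0,0]]'
python3 -m creep '[[0,1.45,-1.3,0,0],[0,3.05,-2.45,0,0],[0,4.75,-3.4,0,0],[0,6.55,-4.1,0,0],[0,6.55,-4.1,0,0]]'
python3 - <<'E'
from h import *
st=sensors.get_state(); p=st["tcp_pos"]; q=tocut(p+[0,0,.0187],C)[0]-[.13,0,.038]; print(q.round(4),"r",np.hypot(q[0],q[2]),"th",np.arctan2(q[2],-q[0])-.1974)
for t in np.arange(1.05,1.80,.12): print(round(t,2),end=" "); plan(hw(t),.1674+np.pi/2)
E
```

```text
clock: 2.95
tcp_pos: [0.4619, -0.0537, 0.1346]
orientation: [-2.026, -2.4, 0.008]
force: [-9.2, -9.2, 1.7]
gripper_width: 0.0105
finger_force: 29.5
clock: 3.37
tcp_pos: [0.5301, -0.0418, 0.178]
orientation: [2.024, 2.397, 0.002]
force: [-8.7, -1.8, 16.7]
gripper_width: 0.0106
finger_force: 32.4
[-0.0494 -0.0014  0.1587] r 0.1662022543183237 th 1.071504452115706
1.05 plan [ 0.04 -0.25  0.4 ] spin 0.001
1.17 plan [ 0.04  1.65 -0.11] spin 0.001
1.29 plan [ 0.04  3.58 -0.38] spin 0.001
1.41 plan [ 0.03  5.54 -0.42] spin 0.001
1.53 plan [ 0.03  7.49 -0.22] spin 0.001
1.65 plan [0.03 9.4  0.21] spin 0.001
1.77 plan [ 0.03 11.24  0.86] spin 0.001
```

```bash
python3 -m creep '[[0,1.0,-0.6,0,0],[0,2.0,-0.9,0,0],[0,3.85,-1.1,0,0],[0,5.8,-1.1,0,0],[0,7.75,-0.9,0,0],[0,9.65,-0.5,0,0],[0,11.0,0,0,0],[0,11.0,0,0,0]]'
python3 -m creep '[[0,0,0,0,0],[0,0,0,0,0],[0,0,0,0,0]]'
python3 - <<'E'
from h import *
st=sensors.get_state(); p=st["tcp_pos"]; q=tocut(p+[0,0,.0187],C)[0]-[.13,0,.038]; print(q.round(4),"r",np.hypot(q[0],q[2]),"th",np.arctan2(q[2],-q[0])-.1974)
for t in (1.65,1.75): plan(hw(t),.1674+np.pi/2)
E
```

```text
clock: 4.03
tcp_pos: [0.6388, -0.023, 0.1758]
orientation: [2.024, 2.398, 0.003]
force: [3.1, 0.8, 4.5]
gripper_width: 0.0102
finger_force: 32.1
clock: 4.28
tcp_pos: [0.6372, -0.0232, 0.1764]
orientation: [2.025, 2.397, 0.003]
force: [3.7, 0.4, 5.8]
gripper_width: 0.0104
finger_force: 32.2
[ 0.0593 -0.001   0.1571] r 0.16792723855613292 th 1.7344939437401046
plan [-0.   -1.48  0.01] spin 0.001
plan [-0.    0.07  0.54] spin 0.001
```

Bar is on its stops (about 1.73–1.75). Release, retreat up and toward the robot, and check.

```bash
python3 -m creep '[[0,0,0,0,0.4],[0,0,0,0,0.4],[0,0,0,0,0.4],[0,0,-2,0,0.4],[0,0,-5,0,0.4],[0,0,-8,0,0.4],[0,-2,-10,0,0.4],[0,-5,-10,0,0.4]]'
python3 -m creep '[[4,-4,0,0,0.4],[4,-8,0,0,0.4],[4,-12,0,0,0.4],[4,-14,0,0,0.4],[4,-14,0,0,0.4]]'
python3 - <<'E'
from h import *
st,d=snap("wrist","w2.png"); st,d=snap("top","top2.png")
E
```

```text
clock: 4.95
tcp_pos: [0.5887, -0.0317, 0.2779]
orientation: [2.022, 2.396, 0.005]
force: [0.3, -0.3, -0.1]
gripper_width: 0.0343
finger_force: 0.0
clock: 5.37
tcp_pos: [0.4381, -0.0151, 0.2749]
orientation: [-2.027, -2.399, 0.002]
force: [0.5, 0.4, 0.3]
gripper_width: 0.0345
finger_force: 0.0
```

View pics/w2.png

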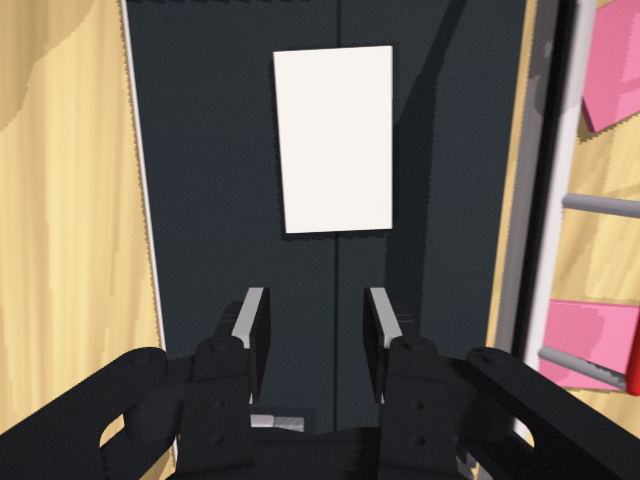

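The panel is fully visible: near-left (274,52), far-left (392,46), far-right (392,229), near-right (286,233). The bar stands back at the right, out of the way.

Run:
```python
from h import *
st,d=load("w2.png")
P=onz(d,[(274,52),(392,46),(392,229),(286,233)],.032,st); c=tocut(P,C); print(c.round(4)); print("center",c.mean(0).round(4),"sides",[np.linalg.norm(P[i]-P[i-1]).round(4) for i in range(4)])
yaw=np.arctan2(*(c[1]+c[2]-c[0]-c[3])[[1,0]]);print("panel yaw",yaw)
cx,cy=c.mean(0)[:2]
t=tow([.093,cy,.12],C)[0]; print(t); plan(t,C[2]+np.pi)
```

```text
[[-0.0431  0.1602  0.032 ]
 [ 0.0563  0.1649  0.032 ]
 [ 0.0642  0.0055  0.032 ]
 [-0.0359  0.0014  0.032 ]]
center [0.0104 0.083  0.032 ] sides [np.float64(0.1589), np.float64(0.0995), np.float64(0.1596), np.float64(0.1002)]
panel yaw 0.04420251947165912
[0.52827046 0.0435361  0.12      ]
plan [ 4.4   9.46 15.49] spin -1.571
```

```bash
python3 -m creep '[[4.4,8.35,0,-1.571,0.5],[4.4,8.35,0,-1.571,0.5],[4.4,8.35,0,-1.571,0.5],[4.4,8.35,0,-1.571,0.5],[4.4,8.35,0,-1.571,0.5],[4.4,8.35,0,-1.571,0.5],[4.4,8.35,0,-1.571,0.5],[4.4,8.35,0,-1.571,0.5]]'
python3 -m creep '[[0,0,0,-0.571,0.5],[0,0,0,-0.571,0.5],[0,0,0,-0.571,0.5],[0,0,0,-0.571,0.5],[0,0,0,-0.571,0.5],[0,0,0,-0.571,0.5]]'
python3 - <<'E'
from h import *
st=sensors.get_state(); print(st["joint_positions"].round(3),st["gripper_width"])
t=tow([.082,.083,.06],C)[0]; plan(t,C[2]+np.pi)
E
```

```text
clock: 6.13
tcp_pos: [0.5187, 0.0421, 0.2736]
orientation: [-0.618, -3.079, -0.0]
force: [-0.4, -0.0, -0.4]
gripper_width: 0.0427
finger_force: 0.0
clock: 6.63
tcp_pos: [0.5186, 0.042, 0.2737]
orientation: [0.268, -3.129, -0.0]
force: [0.1, 0.5, 0.0]
gripper_width: 0.0426
finger_force: 0.0
[-0.147  0.301  1.296  0.     1.546 -1.889] 0.04262844697364873
plan [ 1.000e-01 -2.000e-02  2.137e+01] spin 0.003
```

```bash
python3 -m creep '[[0.1,0,4,0,0.5],[0.1,0,8,0,0.5],[0.1,0,12,0,0.5],[0.1,0,16,0,0.5],[0.1,0,19,0,0.5],[0.1,0,21.4,0,0.5],[0.1,0,22.9,0,0.5],[0.1,0,24.2,0,0.5]]'
python3 -m creep '[[0,0,0.2,0,0.5],[0,0,0.4,0,0.5],[0,0,0.4,0,0.5],[0,0,0.4,0,0.5]]'
python3 - <<'E'
from h import *
st,d=snap("wrist","w3.png"); print(tocut(st["tcp_pos"],C).round(4))
E
```

```text
clock: 7.3
tcp_pos: [0.5168, 0.0419, 0.0301]
orientation: [0.259, -3.129, -0.001]
force: [0.1, 0.7, 0.5]
gripper_width: 0.0425
finger_force: 0.0
clock: 7.63
tcp_pos: [0.5172, 0.0417, 0.029]
orientation: [-0.263, 3.129, -0.0]
force: [0.1, -0.4, 0.3]
gripper_width: 0.0428
finger_force: 0.0
[[0.0818 0.0831 0.029 ]]
```

View pics/w3.png

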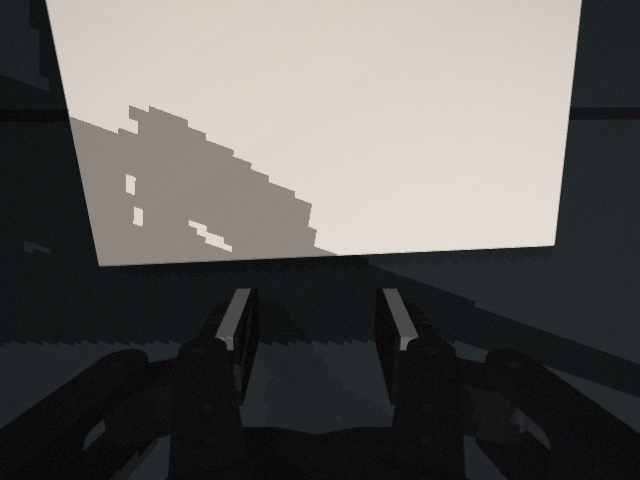

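The fingertips stand behind the far edge with a small gap; the edge runs (100,265)–(555,245). Next I find the bed gently by force.

```bash
for i in 1; do python3 -m creep '[[0,0,0.2,0,0.5],[0,0,0.4,0,0.5],[0,0,0.4,0,0.5]]'; python3 -m creep '[[0,0,0.1,0,0.5],[0,0,0.2,0,0.5],[0,0,0.2,0,0.5]]'; python3 -m creep '[[0,0,0.1,0,0.5],[0,0,0.2,0,0.5],[0,0,0.2,0,0.5]]'; done | egrep 'tcp|force'
```

```text
tcp_pos: [0.5165, 0.0418, 0.0242]
force: [-0.6, -0.4, 0.2]
finger_force: 0.0
tcp_pos: [0.5165, 0.0417, 0.0222]
force: [0.1, -0.3, 0.1]
finger_force: 0.0
tcp_pos: [0.5166, 0.0418, 0.0202]
force: [-0.2, 0.6, 0.0]
finger_force: 0.0
```

```bash
(python3 -m creep '[[0,0,0.1,0,0.5],[0,0,0.15,0,0.5],[0,0,0.15,0,0.5]]'; python3 -m creep '[[0,0,0.1,0,0.5],[0,0,0.1,0,0.5]]' ) | egrep 'tcp|force'
```

```text
tcp_pos: [0.5167, 0.0417, 0.0201]
force: [-3.7, -0.5, 15.8]
finger_force: 8.0
tcp_pos: [0.5167, 0.0418, 0.0201]
force: [-7.7, 0.6, 25.7]
finger_force: 13.6
```

```bash
python3 -m creep '[[0,0,-0.6,0,0.5],[0,0,-0.6,0,0.5],[0.6,0,-0.6,0,0.5],[1.2,0,-0.6,0,0.5],[1.8,0,-0.6,0,0.5],[2.4,0,-0.6,0,0.5],[3.0,0,-0.6,0,0.5],[3.6,0,-0.6,0,0.5]]'
python3 - <<'E'
from h import *
st,d=snap("wrist","w4.png"); print(tocut(st["tcp_pos"],C).round(4))
E
```

```text
clock: 9.52
tcp_pos: [0.4803, 0.0356, 0.0237]
orientation: [0.264, -3.13, -0.0]
force: [-0.4, -0.3, 0.3]
gripper_width: 0.0424
finger_force: 0.1
[[0.0444 0.0832 0.0237]]
```

View pics/w4.png

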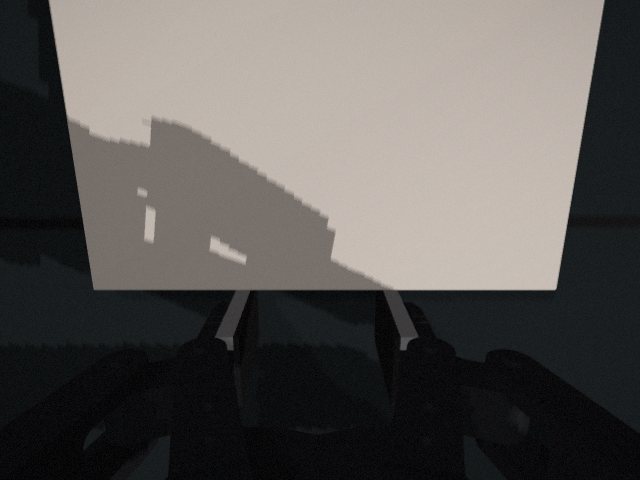

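The panel is now square against both fingers, with its far edge level at row 290 (93–557). I continue the push about 6.8 cm, slow down, back off slightly and lift.

```bash
python3 -m creep '[[0.6,0,0,0,0.5],[1.3,0,0,0,0.5],[2.0,0,0,0,0.5],[2.7,0,0,0,0.5],[3.4,0,0,0,0.5],[4.1,0,0,0,0.5],[4.8,0,0,0,0.5],[5.4,0,0,0,0.5]]'
python3 -m creep '[[0.5,0,0,0,0.5],[0.9,0,0,0,0.5],[1.2,0,0,0,0.5],[1.4,0,0,0,0.5],[1.4,0,0,0,0.5],[1.1,0,0,0,0.5],[0.6,0,0,0,0.5],[0.6,0,0,0,0.5]]'
python3 -m creep '[[0,0,-3,0,0.4],[0,0,-7,0,0.4],[0,0,-11,0,0.4],[0,0,-15,0,0.4],[0,0,-19,0,0.4],[0,0,-23,0,0.4],[0,0,-25,0,0.4],[0,0,-25,0,0.4]]'
python3 - <<'E'
from h import *
st,d=snap("wrist","w5.png"); print(tocut(st["tcp_pos"],C).round(4))
E
```

```text
clock: 10.23
tcp_pos: [0.4271, 0.0266, 0.0239]
orientation: [0.264, -3.13, -0.0]
force: [0.7, -0.3, 1.1]
gripper_width: 0.0427
finger_force: 0.3
clock: 10.9
tcp_pos: [0.4232, 0.0257, 0.0239]
orientation: [-0.264, 3.129, -0.001]
force: [-0.3, -0.3, 0.1]
gripper_width: 0.0429
finger_force: 0.0
clock: 11.57
tcp_pos: [0.4235, 0.0255, 0.2782]
orientation: [-0.264, 3.122, -0.004]
force: [0.0, -0.3, -0.1]
gripper_width: 0.0341
finger_force: 0.0
[[-0.0133  0.0827  0.2782]]
```

View pics/w5.png

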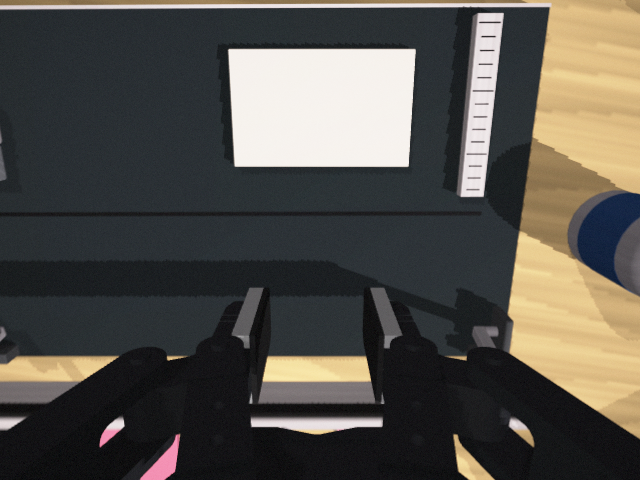

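The panel lies square and clear in front of the bar line: corners (228,49), (415,49), (409,167), (235,167). The bed's front edge is near row 7.

```bash
python3 -m creep '[[0,0,-2,1.571,0.4],[0,0,-3,1.571,0.4],[0,0,-3,1.571,0.4],[0,0,-3,1.571,0.4],[0,0,-3,1.571,0.4],[0,0,-3,1.571,0.4],[0,0,-3,1.571,0.4],[0,0,-3,1.571,0.4]]' | head -2
python3 - <<'E'
from h import *
st,d=load("w5.png"); P=onz(d,[(228,49),(415,49),(409,167),(235,167)],.032,st); print(tocut(P,C).round(4))
t=hw(1.75); t[2]=.29; plan(t,C[2]+np.pi/2)
E
```

```text
clock: 12.28
tcp_pos: [0.4216, 0.0258, 0.3022]
[[-0.135   0.0069  0.032 ]
 [-0.1353  0.1654  0.032 ]
 [-0.0357  0.1666  0.032 ]
 [-0.0353  0.0076  0.032 ]]
plan [-18.11  12.8    1.15] spin 0.566
```

```bash
python3 -m creep '[[-18.1,12.8,0,0.566,0.4],[-18.1,12.8,0,0.566,0.4],[-18.1,12.8,0,0.566,0.4],[-18.1,12.8,0,0.566,0.4],[-18.1,12.8,0,0.566,0.4],[-18.1,12.8,0,0.566,0.4],[-18.1,12.8,0,0.566,0.4],[-18.1,12.8,0,0.566,0.4]]' | head -2
python3 - <<'E'
from h import *
st,d=snap("wrist","w6.png"); plan(hw(1.75,.003),C[2]+np.pi/2)
E
```

```text
clock: 12.95
tcp_pos: [0.6385, -0.0219, 0.3012]
plan [-0.16  0.   12.84] spin 0.006
```

View pics/w6.png

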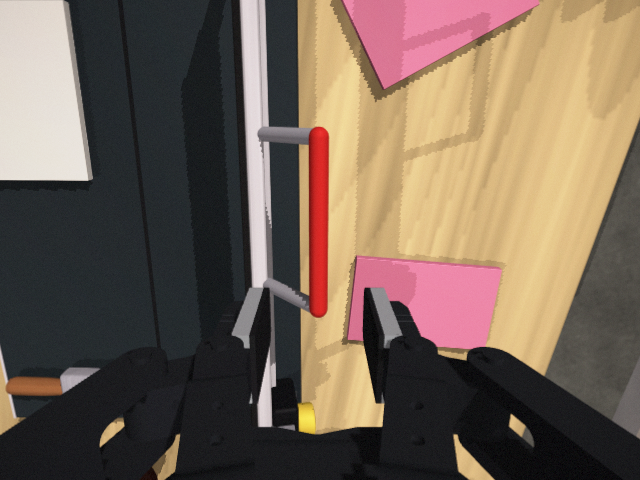

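The handle is at (319,130)–(319,315), centred between the fingers. Descend and grip.

```bash
python3 -m creep '[[-0.1,0,3.5,0,0.4],[-0.1,0,7,0,0.4],[-0.1,0,10,0,0.4],[-0.1,0,12,0,0.4],[-0.1,0,12.7,0,0.4],[-0.1,0,12.7,0,0.4]]'
python3 -m creep '[[0,0,0,0,0],[0,0,0,0,0],[0,0,0,0,0],[0,0,0,0,0]]' 40
python3 - <<'E'
from h import *
st=sensors.get_state(); p=st["tcp_pos"]; q=tocut(p+[0,0,.0187],C)[0]-[.13,0,.038]; print(q.round(4),"r",np.hypot(q[0],q[2]),"th",np.arctan2(q[2],-q[0])-.1974)
for t in (1.75,1.66,1.57,1.48,1.39,1.30,1.21,1.12,1.03,.94,.85,.76,.67,.58,.49,.40,.31,.22,.13,.07,0.02,0): print(round(t,2),end=" "); plan(hw(t,.003),C[2]+np.pi/2)
E
```

```text
clock: 13.5
tcp_pos: [0.6373, -0.0224, 0.1759]
orientation: [-2.019, -2.403, 0.002]
force: [0.4, -0.6, 0.2]
gripper_width: 0.0339
finger_force: 0.0
clock: 13.83
tcp_pos: [0.6395, -0.0228, 0.1789]
orientation: [2.019, 2.402, 0.004]
force: [0.8, 0.6, 7.4]
gripper_width: 0.0105
finger_force: 39.4
[ 0.0617 -0.001   0.1596] r 0.1711242156617672 th 1.7420257341137808
1.75 plan [-0.   -0.17  0.49] spin 0.006
1.66 plan [ 0.01 -1.55  0.  ] spin 0.006
1.57 plan [ 0.01 -2.98 -0.35] spin 0.006
1.48 plan [ 0.02 -4.43 -0.58] spin 0.006
1.39 plan [ 0.03 -5.89 -0.68] spin 0.006
1.3 plan [ 0.04 -7.36 -0.64] spin 0.006
1.21 plan [ 0.05 -8.82 -0.47] spin 0.006
1.12 plan [  0.06 -10.26  -0.18] spin 0.006
1.03 plan [  0.06 -11.66   0.25] spin 0.006
0.94 plan [  0.07 -13.02   0.8 ] spin 0.006
0.85 plan [  0.08 -14.33   1.47] spin 0.006
0.76 plan [  0.09 -15.57   2.26] spin 0.006
0.67 plan [  0.1  -16.73   3.15] spin 0.006
0.58 plan [  0.1  -17.81   4.14] spin 0.006
0.49 plan [  0.11 -18.8    5.23] spin 0.006
0.4 plan [  0.12 -19.68   6.4 ] spin 0.006
0.31 plan [  0.12 -20.46   7.65] spin 0.006
0.22 plan [  0.13 -21.12   8.96] spin 0.006
0.13 plan [  0.13 -21.66  10.32] spin 0.006
0.07 plan [  0.14 -21.95  11.26] spin 0.006
0.02 plan [  0.14 -22.15  12.05] spin 0.006
0 plan [  0.14 -22.22  12.37] spin 0.006
```

```bash
python3 -m creep '[[0,-0.7,-0.4,0,0],[0,-1.4,-0.7,0,0],[0,-2.8,-1.05,0,0],[0,-4.25,-1.25,0,0],[0,-5.7,-1.35,0,0],[0,-7.2,-1.35,0,0],[0,-8.65,-1.15,0,0],[0,-8.65,-1.15,0,0]]'
python3 - <<'E'
from h import *
st=sensors.get_state(); p=st["tcp_pos"]; q=tocut(p+[0,0,.0187],C)[0]-[.13,0,.038]; print(q.round(4),"r",np.hypot(q[0],q[2]),"th",np.arctan2(q[2],-q[0])-.1974)
plan(hw(1.21,.006),C[2]+np.pi/2)
E
```

```text
clock: 14.5
tcp_pos: [0.5512, -0.0382, 0.1894]
orientation: [2.022, 2.404, -0.001]
force: [-1.3, 1.0, 5.1]
gripper_width: 0.0104
finger_force: 40.8
[-0.028  -0.0014  0.1701] r 0.17243428061195445 th 1.2101713271119807
plan [0.04 0.15 0.31] spin 0.005
```

```bash
python3 -m creep '[[0,-1.45,0.3,0,0],[0,-2.85,0.7,0,0],[0,-4.2,1.25,0,0],[0,-5.5,1.95,0,0],[0,-6.75,2.75,0,0],[0,-7.9,3.6,0,0],[0,-9.0,4.6,0,0],[0,-9.0,4.6,0,0]]'
python3 - <<'E'
from h import *
st=sensors.get_state(); p=st["tcp_pos"]; q=tocut(p+[0,0,.0187],C)[0]-[.13,0,.038]; print(q.round(4),"r",np.hypot(q[0],q[2]),"th",np.arctan2(q[2],-q[0])-.1974)
for t in (.58,.49,.40,.31,.22,.13,.07,.02,0): print(t,end=" ");plan(hw(t,.006),C[2]+np.pi/2)
E
```

```text
clock: 15.17
tcp_pos: [0.4628, -0.0535, 0.141]
orientation: [-2.02, -2.403, 0.003]
force: [-0.3, -1.4, -4.9]
gripper_width: 0.01
finger_force: 40.1
[-0.1177 -0.0018  0.1217] r 0.16928127936127896 th 0.6044308103653668
0.58 plan [0.08 0.14 0.12] spin 0.005
0.49 plan [ 0.09 -0.84  1.21] spin 0.005
0.4 plan [ 0.09 -1.71  2.39] spin 0.005
0.31 plan [ 0.09 -2.48  3.64] spin 0.005
0.22 plan [ 0.09 -3.13  4.96] spin 0.005
0.13 plan [ 0.1  -3.66  6.33] spin 0.005
0.07 plan [ 0.1  -3.94  7.27] spin 0.005
0.02 plan [ 0.1  -4.14  8.06] spin 0.005
0 plan [ 0.1  -4.2   8.38] spin 0.005
```

```bash
python3 -m creep '[[0,-1.0,1.1,0,0],[0,-1.85,2.25,0,0],[0,-2.6,3.5,0,0],[0,-3.25,4.8,0,0],[0,-3.8,6.2,0,0],[0,-4.05,7.1,0,0],[0,-4.2,7.6,0,0],[0,-4.3,8.0,0,0]]'
python3 -m creep '[[0,-0.05,0.2,0,0],[0,-0.05,0.4,0,0],[0,-0.05,0.5,0,0],[0,-0.05,0.5,0,0]]'
python3 - <<'E'
from h import *
st=sensors.get_state(); p=st["tcp_pos"]; q=tocut(p+[0,0,.0187],C)[0]-[.13,0,.038]; print(q.round(4),"r",np.hypot(q[0],q[2]),"th",np.arctan2(q[2],-q[0])-.1974)
plan(hw(0,.006),C[2]+np.pi/2)
E
```

```text
clock: 15.83
tcp_pos: [0.4228, -0.0607, 0.0624]
orientation: [2.021, 2.405, 0.001]
force: [-4.0, 6.3, 48.1]
gripper_width: 0.0101
finger_force: 45.0
clock: 16.17
tcp_pos: [0.423, -0.0613, 0.0605]
orientation: [2.017, 2.402, 0.001]
force: [-8.5, 1.6, 41.7]
gripper_width: 0.0102
finger_force: 46.0
[-0.1582 -0.0028  0.0412] r 0.16352289727092822 th 0.05728119751094787
plan [ 0.19 -0.18  0.32] spin 0.006
```

The bar has bottomed, with 42 N reaction and the rod at about z = 0.071 against 0.070 expected. Relieve, release and retreat.

```bash
python3 -m creep '[[0,0,-0.3,0,0],[0,0,-0.5,0,0],[0,0,-0.5,0,0.4],[0,0,-0.5,0,0.4],[0,0,-0.5,0,0.4],[0,0,-0.5,0,0.4],[0,0,-2,0,0.4],[0,0,-4,0,0.4]]'
python3 -m creep '[[0,0,-4,0,0.4],[0,0,-8,0,0.4],[0,0,-12,0,0.4],[0,0,-14,0,0.4],[0,0,-14,0,0.4],[0,0,-14,0,0.4]]'
python3 - <<'E'
from h import *
st,d=snap("wrist","w7.png")
E
```

```text
clock: 16.83
tcp_pos: [0.421, -0.0603, 0.0966]
orientation: [-2.019, -2.402, 0.002]
force: [-0.4, 0.7, 0.8]
gripper_width: 0.0345
finger_force: 0.0
clock: 17.33
tcp_pos: [0.4219, -0.0607, 0.2376]
orientation: [2.02, 2.404, 0.0]
force: [0.5, -0.9, 0.1]
gripper_width: 0.0339
finger_force: 0.0
```

View pics/w7.png

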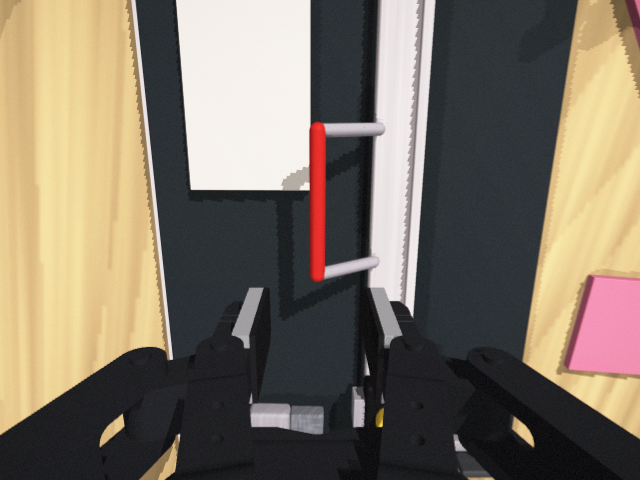

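The bar is down and the panel is in front of it, with its right far corner at (311,190). Checking the handle height and panel numerically.

Run:
```python
from h import *
st,d=load("w7.png")
print(tocut(ondepth(d,[(318,150),(318,200),(318,250),(395,50),(393,200)],st),C).round(4))
print(tocut(onz(d,[(311,190),(310,5),(191,190)],.032,st),C).round(4))
```

```text
[[-0.0294  0.0429  0.0756]
 [-0.0291  0.0069  0.0754]
 [-0.0288 -0.032   0.0741]
 [ 0.0277  0.1138  0.0388]
 [ 0.0325  0.      0.0391]]
[[-0.0347  0.0066  0.032 ]
 [-0.0359  0.1451  0.032 ]
 [-0.1345  0.006   0.032 ]]
```

Handle top is about 75 mm against 76 mm expected for fully down (90 mm when it rested on the panel). Handing in.

```bash
python3 -c "
from station import workorder
print(workorder.hand_in())"
```

```text
the job is handed in; nothing more can be done
None
```

I handed the job in at about 17 s of the 64 s allowed, and no verdict came back. By the last wrist picture, the bar is fully down and released, and the panel lies square on the bed with its far edge about 35 mm in front of the cutter's centre line. The moves never went near the mug, tin, maquette or brush, though I did not re-measure their positions.

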